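Snap the cover plate back onto the kitchen scale

ROBOT

A 6-joint arm with a two-finger parallel gripper is mounted at the origin on a cart in front of the work surface, level with it; the furniture and walls round the work are solid. World frame = base frame: x ahead of the robot, y to its left, z up, the work surface at z = 0. Lengths are in m, angles in rad, forces in N, time in s.
With the tool pointing down it reaches from about 0.35 to 0.85 m from the base axis. Payload 8.1 kg.
Tool frame: the origin (TCP) lies midway between the tips of the shut fingers; the grasp point (between the pads) lies 19 mm behind it (robot.tcp_to_grasp is the distance from the TCP to the grasp point, in m); z points along the fingers, y is the line along which they close (so a half turn about z gives the same grasp; the last joint's range is limited). The gripper opens to 93 mm and grips with 3 to 60 N. Pads are 15 mm wide; open, the fingers measure 128 mm over their backs; the gripper's body (75 mm by 188 mm) begins 65 mm behind the grasp point.
Start: joints at [-1.351, 0.13, 1.488, -0, 1.523, -0.085], TCP at [0.18, -0.572, 0.219] pointing down, gripper open.
Joint ranges: [-2.96, 2.96], [-0.89, 2.26], [0.02, 2.5], [-1.34, 4.48], [0, 2.73], [-2.66, 2.66]. Speed limits (rad/s): [2.39, 2.39, 2.79, 3.14, 3.14, 3.14].

INTERFACE

Orientations are given as a unit quaternion [w, x, y, z].
In Python, from bench import monitor, optics, finish_job, find_in, silhouettes, robot gives the robot as it stands.
- The arm moves only by the tool arm_command, never from a script. Its argument "rows" is a list of rows, each an object of numbers: "x", "y", "z": the shift along the world's x, y, z in units of 25 mm (1.0 is 25 mm); "rx", "ry", "rz": the turn, a rotation vector about the world's x, y, z in units of 5 degrees (1.0 is 5 degrees); "jaw": the closure, from -1 (fully open) to 1 (shut). In form: [{"x": .., "y": .., "z": .., "rx": .., "ry": .., "rz": .., "jaw": ..}, ...]. A call has 1 to 12 rows; each row shifts and turns the commanded pose from where the row before left it; what a row does not reach is not made up. A row lasts 1/12 s, in which the tool goes at most 41.7 mm and 7.16 degrees, less where a joint would pass 70% of its speed; a pose out of reach is approached as far as the arm can. A call is refused whole if a number of a shift passes 1 or a number of a turn 1, either way. A call with a gripper value outside its range is refused whole. The fingers move at their own pace and stop on an object; "grip_force" is the grip in N (left out, the last holds). Time passes only in rows, so rows that do not move let the fingers close. It gives the time, the measured TCP pose, the force, the opening and the grip force at its end, in the units of the state.
- monitor.read_state(): the state, without advancing time (a new reading comes with each control period).
- optics.read_camera(name): name is "side" or "top" or "wrist"; returns the picture (480x640x3 uint8, red, green, blue); there is no depth.
- optics.camera_model(name): a dict with "fx", "fy", "cx", "cy" (pixels), "k1" (the pictures are not rectified: a ray, as slopes to the right and down, at radius r is drawn at 1 + k1 r^2 times it, then the intrinsics apply), "world_from_camera" (4x4, takes a point from camera to world coordinates); the wrist camera has in their place "mount" (4x4, takes a point from camera to tool coordinates, whose origin is the TCP and whose axes are the flange's). Camera axes: x right, y down, z forward; pixel columns grow to the right and rows downward; lengths in m; the calibration is good to about 2 mm. A picture is of the moment at which its call begins: read the wrist's pose just before it. camera_model takes no time and is no camera call.
- finish_job(): hands the job in; it is judged then, once.
Trained networks look in the newest picture that a camera, given by its name, has taken for a name from the list of things; names that differ only in an ending like _2 or _b are one class to them, and where a whole thing is asked for, a point or a joint stands for the part that bears it (a point fixed in the world has none). Each returns a list of dicts, best first, with "conf" (0 to 1); they miss things now and then, are a little off and sometimes report something else, mostly with a low value. They report only what shows in the picture. A call takes as long as a camera call.
- find_in(camera, thing): "position" ([x, y, z] in m, in the coordinates of the camera as it stood for that picture, good to about 4 mm: the middle of the surface that is visible of it).
- silhouettes(camera, thing): "pixels" (480x640 bool, what is visible of it).
The state is a dict: "t": time; "q": joint angles; "qvel": joint speeds; "joint_torque": joint torques, N m; "eef_pos": TCP position; "tool_rot": TCP orientation; "contact_force": force on the tool from outside, world axes, zero at the start; "wrist_torque": the same for the moment, N m; "gripper_width": finger opening in m; "gripper_force": force on a finger pad.
Only numpy, scipy, OpenCV 4.12 (cv2) and the standard library are available. Lean on these libraries where they do the work, as an engineer would, in place of code of your own. Each camera call takes 0.05 s, during which the arm holds its last target. There are 200 camera calls.

TASK

Put the loose cover plate back on the kitchen scale: first set it, block upwards, level on the four snap standoffs so that each tip goes into its hole, then press it straight down, keeping it level, until all four have snapped through and it lies flush on its seats. The scale's deck gives by an unknown amount, so press by feel, firmly but with no more than about 25 N, and leave the things round about where they are.

Things in the scene. Friction and masses are not known exactly. Their poses are not given: they have to be found in the camera images.
- plate: Loose blue-painted metal cover plate, 112 (x) x 156 (y) x 3 mm, 0.2 kg. Origin: centre of its underside, z up. In the middle of its top a black block, 44 (x) x 30 (y) mm, top 29 mm above the origin: grip across its 30 mm, press on its top; a collar 60 x 46 mm round its foot reaches 5 mm above the origin. Four 14 mm through holes. Fits either way round (half a turn).
- seat (a point): Centre of the four seats on the scale's deck, in the plane where the plate's underside belongs; x, y along the deck, z up. The deck sinks over 1 mm per newton (and rises again) until a hidden overload stop of hard rubber halts it, 1 to 16 mm down, differing each time. The wedges yield under some 9 to 15 N in all (it varies), the force then falls, the plate drops onto the seats and the force climbs again.
- scale: The kitchen scale's white housing, 150 (x) x 200 (y) x 20 mm high with a dark display on the -x face, fixed on the worktop. Origin: centre of its underside. The dark sprung deck floats 19 mm above it, the seats 49 mm above the origin and centred over it.
- hole_0 (a point): Centre of a hole on the plate's underside, at x = +36, y = +60 mm in the plate's frame.
- hole_1 (a point): Centre of a hole on the plate's underside, at x = +36, y = -60 mm in the plate's frame.
- hole_2 (a point): Centre of a hole on the plate's underside, at x = -36, y = +60 mm in the plate's frame.
- hole_3 (a point): Centre of a hole on the plate's underside, at x = -36, y = -60 mm in the plate's frame.
- fish_tin: Bystander: low round golden tin, 86 mm across, 40 mm high; origin centre of its underside.
- spice_jar: Bystander: small glass jar with a dark lid, 48 mm across, 70 mm high; origin centre of its underside.
- deck: The scale's dark sprung deck, 104 (x) x 150 (y) mm, carrying four orange snap standoffs at x = +-36, y = +-60 mm. Origin: centre of its underside, 10 mm below the seats. Each standoff: a 21 mm seat ring, a post 11 mm across, from 12.5 mm above the seat a cone narrowing to 4 mm across at 17.5 mm.
- post_0 (a point): Foot of the standoff at x = +36, y = +60 mm of the deck, in the seat plane; z up. As on all four, two cream spring wedges stick out along +-x: 18 mm across from 4.5 mm (the catch) to 5.3 mm above the seat, then sloping in to the post at 10 mm. A plate laid on unpressed rests on these slopes with its underside about 8 mm above the seats.

How it is judged:
On the way:
1. the plate stands level on the four snap standoffs, every post in its hole, not yet pressed through (horizontal distance between plate and seat below 0.005 m and angle between the x axis of plate and the x axis of seat, either way round below 0.06 rad and angle between the z axis of plate and the z axis of seat, either way round below 0.05 rad and z of hole_0 in the frame of seat between 0.0045 and 0.0125 m and z of hole_1 in the frame of seat between 0.0045 and 0.0125 m and z of hole_2 in the frame of seat between 0.0045 and 0.0125 m and z of hole_3 in the frame of seat between 0.0045 and 0.0125 m), for 0.2 s.
At the end, for the whole second after the job is handed in: the plate lies on the scale, block upwards, its centre within 5 mm and its sides within 0.06 rad of the seat's (either way round), all four holes' undersides within 1.5 mm of the seats, at rest and let go (horizontal distance between plate and seat below 0.005 m and angle between the x axis of plate and the x axis of seat, either way round below 0.06 rad and z of hole_0 in the frame of seat between -0.002 and 0.0015 m and z of hole_1 in the frame of seat between -0.002 and 0.0015 m and z of hole_2 in the frame of seat between -0.002 and 0.0015 m and z of hole_3 in the frame of seat between -0.002 and 0.0015 m and angle between plate's own z axis and vertical below 0.05 rad and linear speed of plate below 0.02 m/s and contact force between the fingers and plate below 0.1 N); the robot touches nothing.
It fails at once if the plate is pressed on the deck with more than 30 N (contact force between plate and deck above 30 N).
It fails at once if the plate is pressed down askew: over 0.10 rad out of level with the deck while on the standoffs (horizontal distance between plate and seat below 0.015 m and z of plate in the frame of seat below 0.012 m and angle between the z axis of plate and the z axis of seat, either way round above 0.1 rad).
It fails at once if a bystander is moved more than 25 mm (distance of any of fish_tin, spice_jar from where it was at the start of the episode above 0.025 m).
It also fails if it takes over 54 s, if anything falls off the work surface, if the arm or the gripper's body presses on something with over 40 N, if the wrist force passes 120 N, or if a joint passes its speed limit or range.

## Working session

There is one attempt and no reset: what is moved stays moved. The work goes in short steps, Python scripts to look and compute and a tool call to move; the robot and the scene stay as the last step left them, time stands still between calls to the robot, and variables do not carry over. Pictures are saved under pics/ and viewed, at most 10 in all, crops included, and the job is handed in when it is done.

Besides the shell and the picture viewer there is one more tool, called after "Call:" as name(argument=value, ...), one argument or row to a line, values as JSON. arm_command: Moves the arm, as the interface text tells. Its arguments: {"type":"object","properties":{"rows":{"type":"array","items":{"type":"object","properties":{"x":{"type":"number"},"y":{"type":"number"},"z":{"type":"number"},"rx":{"type":"number"},"ry":{"type":"number"},"rz":{"type":"number"},"jaw":{"type":"number"}}}},"grip_force":{"type":"number"}},"required":["rows"]}

```bash
mkdir -p pics; cat > h.py <<'E'
import numpy as np, cv2
from scipy.spatial.transform import Rotation as R
from bench import monitor, optics, finish_job, find_in, silhouettes, robot
def T_of(name):
    m=optics.camera_model(name)
    if 'world_from_camera' in m: return m,np.array(m['world_from_camera'])
    s=monitor.read_state(); T=np.eye(4); q=s['tool_rot']; T[:3,:3]=R.from_quat([q[1],q[2],q[3],q[0]]).as_matrix(); T[:3,3]=s['eef_pos']
    return m,T@np.array(m['mount'])
def ray(m,T,px):
    px=np.atleast_2d(px).astype(float)
    K=np.array([[m['fx'],0,m['cx']],[0,m['fy'],m['cy']],[0,0,1]])
    u=cv2.undistortPoints(px.reshape(-1,1,2),K,np.array([m['k1'],0,0,0.])).reshape(-1,2)
    # undistortPoints matches model d = u(1+k1 r^2)
    d=np.c_[u,np.ones(len(u))]@T[:3,:3].T
    return T[:3,3],d
def onplane(m,T,px,z):
    o,d=ray(m,T,px); return o+d*((z-o[2])/d[:,2])[:,None]
def proj(m,T,P):
    p=(np.atleast_2d(P)-T[:3,3])@T[:3,:3]; u=p[:,:2]/p[:,2:]; r=(u**2).sum(1,keepdims=True); u=u*(1+m['k1']*r)
    return u*[m['fx'],m['fy']]+[m['cx'],m['cy']]
def save(name,fn,img=None):
    img=optics.read_camera(name) if img is None else img
    cv2.imwrite('pics/'+fn,img[:,:,::-1]); return img
E
python3 - <<'E'
from h import *
a=save('top','a.png');
m,T=T_of('top'); print(m['fx'],m['k1'],T.round(3).tolist())
for n in ['plate','scale','deck','fish_tin','spice_jar','post_0','hole_0']:
    for r in find_in('top',n)[:4]:
        print(n,round(r['conf'],2),(T[:3,:3]@r['position']+T[:3,3]).round(3))
b=save('side','b.png'); m,T=T_of('side');print(T.round(3).tolist())
for n in ['plate','deck','fish_tin','spice_jar']:
    for r in find_in('side',n)[:4]:
        print(n,round(r['conf'],2),(T[:3,:3]@r['position']+T[:3,3]).round(3))
E
```

```text
483.59253332569574 -0.09018647860414462 [[-0.017, -0.992, 0.128, 0.43], [-1.0, 0.018, 0.01, -0.192], [-0.012, -0.128, -0.992, 0.95], [0.0, 0.0, 0.0, 1.0]]
plate 0.73 [ 0.468 -0.391  0.005]
scale 0.65 [ 0.478 -0.103  0.043]
scale 0.63 [ 0.479 -0.096  0.046]
deck 0.92 [ 0.481 -0.1    0.042]
fish_tin 0.65 [ 0.663 -0.377  0.038]
fish_tin 0.47 [ 0.472 -0.386  0.004]
spice_jar 0.73 [ 0.48  -0.1    0.045]
spice_jar 0.58 [0.653 0.04  0.069]
post_0 0.75 [ 0.479 -0.102  0.045]
hole_0 0.72 [ 0.47  -0.392  0.001]
[[-0.999, 0.012, -0.039, 0.565], [0.039, 0.51, -0.859, 0.672], [0.009, -0.86, -0.51, 0.577], [0.0, 0.0, 0.0, 1.0]]
plate 0.96 [ 0.48  -0.383  0.002]
deck 0.66 [ 0.484 -0.094  0.043]
fish_tin 0.83 [ 0.665 -0.357  0.031]
spice_jar 0.58 [0.661 0.061 0.05 ]
```

View pics/a.png

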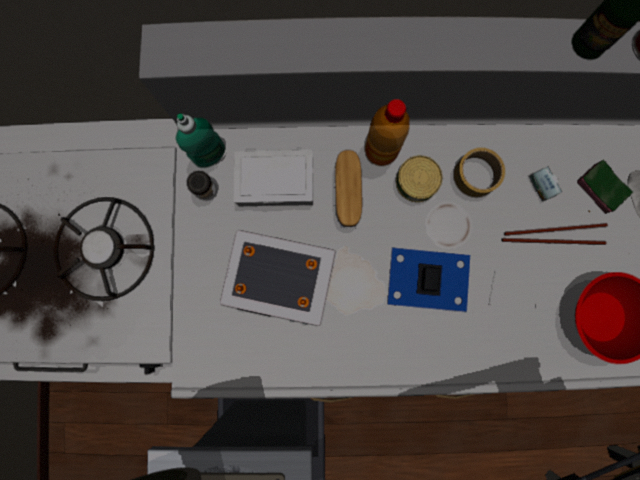

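View pics/b.png

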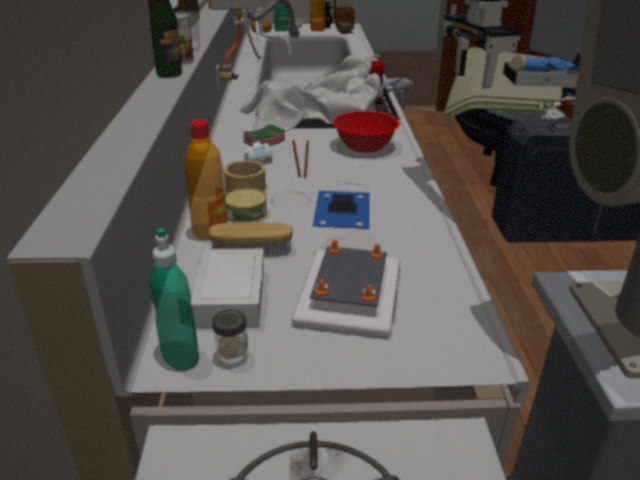

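The top view shows the blue plate at about (430,280) with its black block. The scale is at (278,277), turned slightly, with orange posts at (249,250), (312,264), (240,288) and (303,301). The side view agrees, and the jar and tin stand clear of both.

```bash
cat >> h.py <<'E'
def rect(img,m,T,mask,z):
    n,l,st,c=cv2.connectedComponentsWithStats(mask.astype(np.uint8)); k=1+np.argmax(st[1:,4])
    cn=max(cv2.findContours((l==k).astype(np.uint8),0,1)[0],key=len).reshape(-1,2)
    P=onplane(m,T,cn,z)[:,:2]
    r=cv2.minAreaRect((P*1000).astype(np.float32)); return r
def blobs(mask,lo):
    n,l,st,c=cv2.connectedComponentsWithStats(mask.astype(np.uint8))
    return [(c[i].round(1),st[i].tolist()) for i in range(1,n) if st[i,4]>lo]
def hsv(img): return cv2.cvtColor(img,cv2.COLOR_RGB2HSV)
E
python3 - <<'E'
from h import *
img=cv2.imread('pics/a.png')[:,:,::-1].copy(); m,T=T_of('top'); h=hsv(img)
blue=(h[...,0]>100)&(h[...,0]<125)&(h[...,1]>140)&(h[...,2]>40)
print('plate',rect(img,m,T,blue,.003))
V=h[...,2].astype(int); sub=np.zeros_like(blue); sub[255:305,408:450]=1
blk=sub&(V<35); print(blobs(blk,30))
org=(h[...,0]<20)&(h[...,1]>150)&(h[...,2]>80); org[:,:220]=0; org[:230]=0; org[310:]=0; org[:,330:]=0
for c,st in blobs(org,20): print(c,st,onplane(m,T,c,.054).round(4))
E
```

```text
plate ((470.8744812011719, -394.3369140625), (154.1597900390625, 109.68659210205078), 83.42765045166016)
[(array([428.9, 279.2]), [417, 264, 24, 31, 642])]
[246.  249.8] [244, 246, 6, 9, 33] [[ 0.5295 -0.0444  0.054 ]]
[251.9 251.1] [249, 246, 6, 11, 37] [[ 0.5269 -0.0555  0.054 ]]
[311.  263.8] [306, 259, 11, 11, 79] [[ 0.5012 -0.1657  0.054 ]]
[237.2 287.6] [235, 284, 6, 8, 32] [[ 0.4593 -0.0281  0.054 ]]
[243.3 288.8] [241, 284, 5, 10, 33] [[ 0.4569 -0.0395  0.054 ]]
[303.  301.6] [298, 297, 11, 11, 77] [[ 0.4317 -0.1499  0.054 ]]
```

Call:
arm_command(
  rows=[
    {"x":1,"y":0.5,"jaw":-1},
    {"x":1,"y":0.5},
    {"x":1,"y":0.5},
    {"x":1,"y":0.5},
    {"x":1,"y":0.5},
    {"x":1,"y":0.5},
    {"x":1,"y":0.5},
    {"x":1,"y":0.5},
    {"x":0.5,"y":0.5},
    {},
  ],
)

```text
invalid input at $.rows[0]: expected keys x, y, z, rx, ry, rz, jaw
```

```bash
python3 - <<'E'
from h import *
s=monitor.read_state(); q=s['tool_rot']; print(R.from_quat([q[1],q[2],q[3],q[0]]).as_matrix().round(3),s['eef_pos'],s['contact_force'],s['t'])
m=optics.camera_model('wrist'); print(np.round(m['mount'],3),m['fx'])
E
```

```text
[[ 0.954  0.3    0.   ]
 [ 0.3   -0.954 -0.   ]
 [ 0.     0.    -1.   ]] [ 0.1801066  -0.57235491  0.21866642] [-0.33691985  0.26583149  0.04020895] 0.65
[[ 0.001 -0.962 -0.275  0.077]
 [ 1.     0.     0.001 -0.   ]
 [-0.001 -0.275  0.962 -0.166]
 [ 0.     0.     0.     1.   ]] 372.040076517349
```

Call:
arm_command(
  rows=[
    {"x":1,"y":0.6,"z":0,"rx":0,"ry":0,"rz":0,"jaw":-1},
    {"x":1,"y":0.6,"z":0,"rx":0,"ry":0,"rz":0,"jaw":-1},
    {"x":1,"y":0.6,"z":0,"rx":0,"ry":0,"rz":0,"jaw":-1},
    {"x":1,"y":0.6,"z":0,"rx":0,"ry":0,"rz":0,"jaw":-1},
    {"x":1,"y":0.6,"z":0,"rx":0,"ry":0,"rz":0,"jaw":-1},
    {"x":1,"y":0.6,"z":0,"rx":0,"ry":0,"rz":0,"jaw":-1},
    {"x":1,"y":0.6,"z":0,"rx":0,"ry":0,"rz":0,"jaw":-1},
    {"x":1,"y":0.6,"z":0,"rx":0,"ry":0,"rz":0,"jaw":-1},
    {"x":1,"y":0.6,"z":0,"rx":0,"ry":0,"rz":0,"jaw":-1},
    {"x":1,"y":0.6,"z":0,"rx":0,"ry":0,"rz":0,"jaw":-1},
    {"x":1,"y":0.6,"z":0,"rx":0,"ry":0,"rz":0,"jaw":-1},
    {"x":0.6,"y":0.5,"z":0,"rx":0,"ry":0,"rz":0,"jaw":-1},
  ],
)

```text
t: 1.65
eef_pos: [0.4722, -0.3934, 0.2186]
tool_rot: [-0.0, 0.988, 0.152, 0.0]
contact_force: [-0.2, -0.0, -0.2]
gripper_width: 0.0929
gripper_force: 0.0
```

Call:
arm_command(
  rows=[
    {"x":0,"y":0,"z":0,"rx":0,"ry":0,"rz":-1,"jaw":-1},
    {"x":0,"y":0,"z":0,"rx":0,"ry":0,"rz":-1,"jaw":-1},
    {"x":0,"y":0,"z":0,"rx":0,"ry":0,"rz":-1,"jaw":-1},
    {"x":0,"y":0,"z":0,"rx":0,"ry":0,"rz":-1,"jaw":-1},
    {"x":0,"y":0,"z":0,"rx":0,"ry":0,"rz":-0.8,"jaw":-1},
    {"x":0,"y":0,"z":0,"rx":0,"ry":0,"rz":0,"jaw":-1},
    {"x":0,"y":0,"z":0,"rx":0,"ry":0,"rz":0,"jaw":-1},
  ],
)

```text
t: 2.23
eef_pos: [0.4701, -0.3948, 0.2187]
tool_rot: [0.0, 0.998, -0.056, 0.0]
contact_force: [0.2, 0.3, 0.3]
gripper_width: 0.0928
gripper_force: 0.0
```

```bash
python3 - <<'E'
from h import *
m,T=T_of('wrist'); img=save('wrist','c.png'); h=hsv(img)
s=monitor.read_state(); q=s['tool_rot'];M=R.from_quat([q[1],q[2],q[3],q[0]]).as_matrix(); print(s['eef_pos'],np.degrees(np.arctan2(M[1,0],M[0,0])))
blue=(h[...,0]>100)&(h[...,0]<125)&(h[...,1]>140)&(h[...,2]>30)
print('plate',rect(img,m,T,blue,.003),[ (st) for c,st in blobs(blue,500)])
E
```

```text
[ 0.47008075 -0.39486145  0.21865706] -6.389235962748621
plate ((473.27972412109375, -395.49371337890625), (155.6533660888672, 110.86721801757812), 83.1580581665039) [[240, 149, 156, 107, 12619]]
```

View pics/c.png

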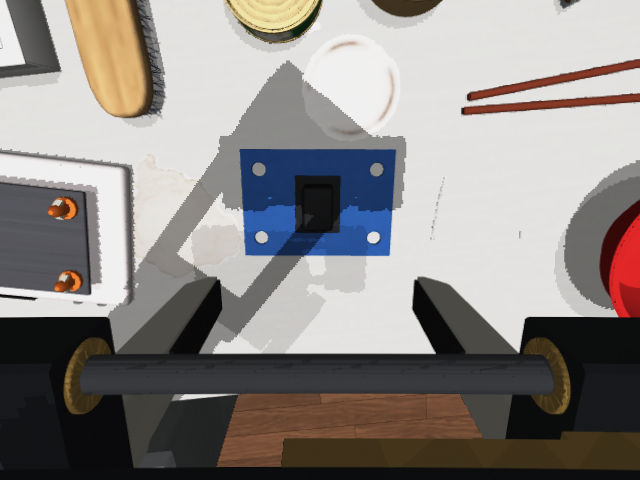

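The wrist view shows the plate centred at about (317,204), unobstructed, with its block across the jaw direction. The scale's near posts are visible at the left, at (62,208) and (68,281).

Call:
arm_command(
  rows=[
    {"x":0,"y":1,"z":0.5,"rx":0,"ry":0,"rz":-0.3,"jaw":-1},
    {"x":0,"y":1,"z":0.5,"rx":0,"ry":0,"rz":-0.5,"jaw":-1},
    {"x":0,"y":1,"z":0.5,"rx":0,"ry":0,"rz":-0.5,"jaw":-1},
    {"x":0.1,"y":1,"z":0.5,"rx":0,"ry":0,"rz":0,"jaw":-1},
    {"x":0.1,"y":1,"z":0,"rx":0,"ry":0,"rz":0,"jaw":-1},
    {"x":0.1,"y":1,"z":0,"rx":0,"ry":0,"rz":0,"jaw":-1},
    {"x":0.1,"y":1,"z":0,"rx":0,"ry":0,"rz":0,"jaw":-1},
    {"x":0,"y":1,"z":0,"rx":0,"ry":0,"rz":0,"jaw":-1},
    {"x":0,"y":1,"z":0,"rx":0,"ry":0,"rz":0,"jaw":-1},
    {"x":0,"y":1,"z":0,"rx":0,"ry":0,"rz":0,"jaw":-1},
    {"x":0,"y":1,"z":0,"rx":0,"ry":0,"rz":0,"jaw":-1},
    {"x":0,"y":0.8,"z":0,"rx":0,"ry":0,"rz":0,"jaw":-1},
  ],
)

```text
t: 3.28
eef_pos: [0.48, -0.0982, 0.2688]
tool_rot: [-0.0, 0.994, -0.112, 0.0]
contact_force: [-0.3, 0.4, -0.5]
gripper_width: 0.0929
gripper_force: 0.0
```

Call:
arm_command(
  rows=[
    {"x":0,"y":0,"z":0,"rx":0,"ry":0,"rz":0,"jaw":-1},
    {"x":0,"y":0,"z":0,"rx":0,"ry":0,"rz":0,"jaw":-1},
    {"x":0,"y":0,"z":0,"rx":0,"ry":0,"rz":0,"jaw":-1},
  ],
)

```text
t: 3.53
eef_pos: [0.4801, -0.1003, 0.2688]
tool_rot: [0.0, 0.994, -0.113, 0.0]
contact_force: [0.3, -0.2, -0.0]
gripper_width: 0.0931
gripper_force: 0.0
```

```bash
python3 - <<'E'
from h import *
m,T=T_of('wrist'); img=save('wrist','d.png'); h=hsv(img)
s=monitor.read_state(); q=s['tool_rot'];M=R.from_quat([q[1],q[2],q[3],q[0]]).as_matrix(); print(s['eef_pos'],np.degrees(np.arctan2(M[1,0],M[0,0])))
org=(h[...,0]<20)&(h[...,1]>150)&(h[...,2]>60)
for c,st in blobs(org,30): print(c,st,onplane(m,T,c,.054).round(4))
E
```

```text
[ 0.48006321 -0.10060844  0.26865287] -13.018938885597123
[257.8 169.9] [248, 160, 20, 20, 272] [[ 0.5311 -0.0506  0.054 ]]
[373.9 169.6] [364, 160, 21, 20, 274] [[ 0.5051 -0.165   0.054 ]]
[260.9 237.5] [251, 228, 20, 18, 237] [[ 0.4618 -0.0349  0.054 ]]
[371.1 237.3] [362, 228, 20, 18, 240] [[ 0.4357 -0.1492  0.054 ]]
[534.6 346.1] [530, 338, 12, 16, 63] [[ 0.2655 -0.3081  0.054 ]]
[ 75.7 359.1] [65, 340, 27, 39, 215] [[0.368  0.2128 0.054 ]]
[558.  361.7] [547, 346, 22, 33, 223] [[ 0.239  -0.3328  0.054 ]]
[ 71.1 401.3] [64, 381, 21, 33, 185] [[0.3151 0.2404 0.054 ]]
[559.3 400.1] [544, 380, 26, 34, 270] [[ 0.1853 -0.3312  0.054 ]]
[592.2 444.2] [568, 432, 38, 37, 660] [[ 0.1115 -0.3665  0.054 ]]
[630.1 440.3] [613, 433, 27, 23, 328] [[ 0.108  -0.4115  0.054 ]]
[411.8 448.5] [398, 439, 29, 28, 432] [[ 0.1523 -0.1476  0.054 ]]
[457.3 448.7] [442, 439, 29, 28, 447] [[ 0.1397 -0.2032  0.054 ]]
[503.  449.4] [487, 439, 28, 28, 413] [[ 0.1264 -0.2587  0.054 ]]
[549.2 449.5] [532, 440, 28, 28, 423] [[ 0.1142 -0.3146  0.054 ]]
```

View pics/d.png

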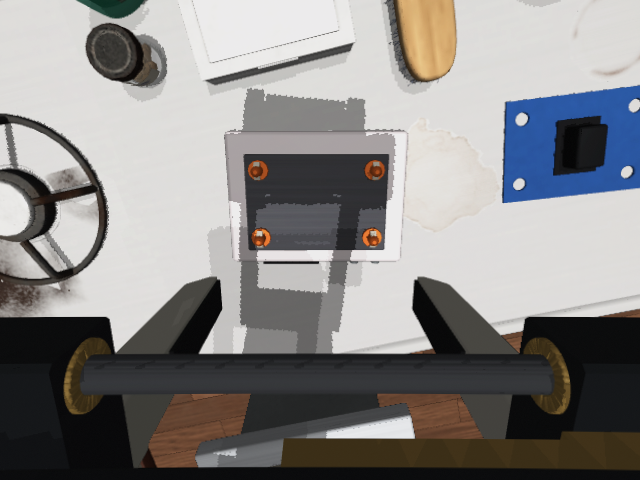

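The wrist view shows the scale centred, with rings at (258,170), (374,170), (261,237) and (372,237). Next I fit the seat pose from the ring outlines and the plate pose from its four holes.

```bash
python3 - <<'E'
from h import *
from scipy.optimize import least_squares
def pose(t,yaw):
    T=np.eye(4); c,s=np.cos(yaw),np.sin(yaw); T[:3,:3]=np.array([[c,s,0],[s,-c,0],[0,0,-1]]); T[:3,3]=t
    return T@np.array(optics.camera_model('wrist')['mount'])
m=optics.camera_model('wrist')
H=np.array([[36,60],[36,-60],[-36,60],[-36,-60]])/1000
def fit(T,px,z0):
    def f(p,full=False):
        c,s=np.cos(p[2]),np.sin(p[2]); P=np.c_[H@np.array([[c,s],[-s,c]])+p[:2],np.full(4,p[3])]
        return (proj(m,T,P)-px).ravel()
    for free in (0,1):
        g=(lambda p:f(np.r_[p,z0])) if not free else f
        x0=[px_c[0],px_c[1],-.15]+([z0] if free else [])
        r=least_squares(g,x0); print(r.x.round(4),np.degrees(r.x[2]).round(2),np.abs(r.fun).max().round(2))
px_c=(.48,-.1)
T=pose([.48006,-.10061,.26865],np.radians(-13.019))
fit(T,np.array([[257.5,169.5],[374,169.5],[260.5,236.5],[371.5,236.5]]),.049)
img=cv2.imread('pics/c.png'); h=cv2.cvtColor(img,cv2.COLOR_BGR2HSV)
sub=np.zeros(h.shape[:2],bool); sub[152:250,245:388]=1
hole=sub&(h[...,1]<90)&(h[...,2]>90); b=blobs(hole,60); print(b)
px=np.array(sorted([c for c,_ in b],key=lambda c:(round(c[1]/40),c[0])))
px_c=(.472,-.395)
T=pose([.47008,-.39486,.21866],np.radians(-6.389))
if len(px)==4: fit(T,px,.0015)
E
```

```text
[ 0.4829 -0.1    -0.2259] -12.94 0.47
[ 0.4825 -0.0999 -0.2259  0.0464] -12.94 0.22
[(array([258.5, 168.8]), [252, 162, 14, 14, 154]), (array([376.3, 169.2]), [370, 163, 14, 14, 148]), (array([261.2, 236.9]), [255, 231, 13, 13, 133]), (array([373.2, 237.3]), [367, 231, 13, 13, 134])]
[ 0.4732 -0.3954 -0.1142] -6.55 0.16
[ 0.4731 -0.3954 -0.1142  0.001 ] -6.55 0.08
```

Call:
arm_command(
  rows=[
    {"x":0,"y":-1,"z":0,"rx":0,"ry":0,"rz":0.3,"jaw":-1},
    {"x":0,"y":-1,"z":0,"rx":0,"ry":0,"rz":0.5,"jaw":-1},
    {"x":0,"y":-1,"z":0,"rx":0,"ry":0,"rz":0.5,"jaw":-1},
    {"x":-0.28,"y":-1,"z":0,"rx":0,"ry":0,"rz":0,"jaw":-1},
    {"x":0,"y":-1,"z":-0.25,"rx":0,"ry":0,"rz":0,"jaw":-1},
    {"x":0,"y":-1,"z":-0.5,"rx":0,"ry":0,"rz":0,"jaw":-1},
    {"x":0,"y":-1,"z":-0.5,"rx":0,"ry":0,"rz":0,"jaw":-1},
    {"x":0,"y":-1,"z":-0.5,"rx":0,"ry":0,"rz":0,"jaw":-1},
    {"x":0,"y":-1,"z":-0.5,"rx":0,"ry":0,"rz":0,"jaw":-1},
    {"x":0,"y":-1,"z":-0.5,"rx":0,"ry":0,"rz":0,"jaw":-1},
    {"x":0,"y":-1,"z":0,"rx":0,"ry":0,"rz":0,"jaw":-1},
    {"x":0,"y":-0.79,"z":0,"rx":0,"ry":0,"rz":0,"jaw":-1},
  ],
)

```text
t: 4.58
eef_pos: [0.4713, -0.3971, 0.198]
tool_rot: [-0.001, 0.998, -0.058, -0.001]
contact_force: [-0.6, -0.8, -0.1]
gripper_width: 0.0931
gripper_force: 0.0
```

Call:
arm_command(
  rows=[
    {"x":0,"y":0,"z":-1,"rx":0,"ry":0,"rz":0,"jaw":-1},
    {"x":0,"y":0,"z":-1,"rx":0,"ry":0,"rz":0,"jaw":-1},
    {"x":0,"y":0,"z":-1,"rx":0,"ry":0,"rz":0,"jaw":-1},
    {"x":0,"y":0,"z":-1,"rx":0,"ry":0,"rz":0,"jaw":-1},
    {"x":0,"y":0,"z":-1,"rx":0,"ry":0,"rz":0,"jaw":-1},
    {"x":0,"y":0,"z":-0.8,"rx":0,"ry":0,"rz":0,"jaw":-1},
    {"x":0,"y":0,"z":-0.8,"rx":0,"ry":0,"rz":0,"jaw":-1},
    {"x":0,"y":0,"z":-0.5,"rx":0,"ry":0,"rz":0,"jaw":-1},
    {"x":0,"y":0,"z":0,"rx":0,"ry":0,"rz":0,"jaw":-1},
    {"x":0,"y":0,"z":0,"rx":0,"ry":0,"rz":0,"jaw":-1},
  ],
)

```text
t: 5.42
eef_pos: [0.4723, -0.3948, 0.0219]
tool_rot: [-0.0, 0.998, -0.057, -0.001]
contact_force: [0.6, 0.4, -0.3]
gripper_width: 0.0929
gripper_force: 0.0
```

Call:
arm_command(
  grip_force=30,
  rows=[
    {"x":0,"y":0,"z":-0.5,"rx":0,"ry":0,"rz":0,"jaw":-1},
    {"x":0,"y":0,"z":0,"rx":0,"ry":0,"rz":0,"jaw":-1},
    {"x":0,"y":0,"z":0,"rx":0,"ry":0,"rz":0,"jaw":1},
    {"x":0,"y":0,"z":0,"rx":0,"ry":0,"rz":0,"jaw":1},
    {"x":0,"y":0,"z":0,"rx":0,"ry":0,"rz":0,"jaw":1},
    {"x":0,"y":0,"z":0,"rx":0,"ry":0,"rz":0,"jaw":1},
    {"x":0,"y":0,"z":0,"rx":0,"ry":0,"rz":0,"jaw":1},
    {"x":0,"y":0,"z":0,"rx":0,"ry":0,"rz":0,"jaw":1},
    {"x":0,"y":0,"z":0,"rx":0,"ry":0,"rz":0,"jaw":1},
    {"x":0,"y":0,"z":0,"rx":0,"ry":0,"rz":0,"jaw":1},
    {"x":0,"y":0,"z":0,"rx":0,"ry":0,"rz":0,"jaw":1},
    {"x":0,"y":0,"z":0,"rx":0,"ry":0,"rz":0,"jaw":1},
  ],
)

```text
t: 6.42
eef_pos: [0.4731, -0.3947, 0.0099]
tool_rot: [0.0, 0.998, -0.057, 0.0]
contact_force: [-1.1, -2.1, -0.9]
gripper_width: 0.031
gripper_force: 0.7
```

Call:
arm_command(
  rows=[
    {"x":0,"y":0,"z":0,"rx":0,"ry":0,"rz":0,"jaw":1},
    {"x":0,"y":0,"z":0,"rx":0,"ry":0,"rz":0,"jaw":1},
    {"x":0,"y":0,"z":0,"rx":0,"ry":0,"rz":0,"jaw":1},
    {"x":0,"y":0,"z":0,"rx":0,"ry":0,"rz":0,"jaw":1},
  ],
)

```text
t: 6.75
eef_pos: [0.4731, -0.3947, 0.0099]
tool_rot: [0.0, 0.998, -0.057, 0.0]
contact_force: [-0.3, -0.3, -0.2]
gripper_width: 0.0296
gripper_force: 30.0
```

Call:
arm_command(
  rows=[
    {"x":0,"y":0,"z":0.2,"rx":0,"ry":0,"rz":0,"jaw":1},
    {"x":0,"y":0,"z":0.5,"rx":0,"ry":0,"rz":0,"jaw":1},
    {"x":0,"y":0,"z":0.7,"rx":0,"ry":0,"rz":0,"jaw":1},
    {"x":0,"y":0,"z":0.8,"rx":0,"ry":0,"rz":0,"jaw":1},
    {"x":0,"y":0,"z":0.8,"rx":0,"ry":0,"rz":0,"jaw":1},
    {"x":0,"y":0,"z":0.8,"rx":0,"ry":0,"rz":0,"jaw":1},
    {"x":0,"y":0,"z":0.5,"rx":0,"ry":0,"rz":0,"jaw":1},
    {"x":0,"y":0,"z":0.3,"rx":0,"ry":0,"rz":0,"jaw":1},
    {"x":0,"y":0,"z":0,"rx":0,"ry":0,"rz":0,"jaw":1},
    {"x":0,"y":0,"z":0,"rx":0,"ry":0,"rz":0,"jaw":1},
    {"x":0,"y":0,"z":0,"rx":0,"ry":0,"rz":0,"jaw":1},
  ],
)

```text
t: 7.67
eef_pos: [0.4724, -0.3939, 0.1233]
tool_rot: [-0.001, 0.998, -0.057, -0.001]
contact_force: [-0.6, -1.0, -2.7]
gripper_width: 0.0297
gripper_force: 30.0
```

```bash
cat >> h.py <<'E'
from scipy.optimize import least_squares
H=np.array([[36,60],[36,-60],[-36,60],[-36,-60]])/1000
def yaw():
    q=monitor.read_state()['tool_rot']; M=R.from_quat([q[1],q[2],q[3],q[0]]).as_matrix(); return np.degrees(np.arctan2(M[1,0],M[0,0])),M
def bluefit():
    """hand-held plate: fit outline+tilt"""
    m,T=T_of('wrist'); s=monitor.read_state(); img=optics.read_camera('wrist'); h=hsv(img)
    blue=(h[...,0]>100)&(h[...,0]<125)&(h[...,1]>140)&(h[...,2]>20)
    return m,T,s,img,blue
E
python3 - <<'E'
from h import *
m,T,s,img,blue=bluefit(); save('wrist','e.png',img)
z=s['eef_pos'][2]-.0099
print(s['eef_pos'],s['contact_force'],s['wrist_torque'],yaw()[0]); print(rect(img,m,T,blue,z+.003),[st for c,st in blobs(blue,300)])
E
```

```text
[ 0.47239422 -0.39391199  0.12333982] [-0.6079076  -0.97830785 -2.72044038] [ 0.03124095  0.0105607  -0.00136602] -6.535884292594083
((493.069091796875, -395.835205078125), (155.09434509277344, 70.91592407226562), 83.5023193359375) [[149, 177, 337, 140, 33571]]
```

View pics/e.png

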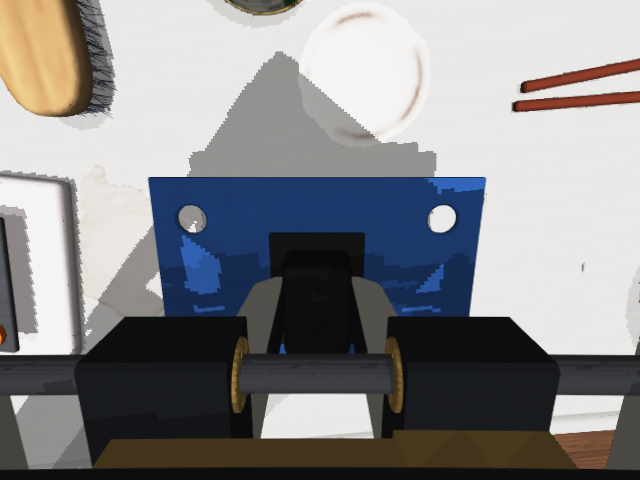

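The wrist view shows the plate held level in the jaws, its far corners at (149,178) and (485,178) and its far holes at (192,219) and (442,219).

```bash
python3 - <<'E'
from h import *
img=cv2.imread('pics/e.png')[:,:,::-1].copy(); h=hsv(img); m,T=T_of('wrist'); s=monitor.read_state(); z=s['eef_pos'][2]-.0099
blue=(h[...,0]>100)&(h[...,0]<125)&(h[...,1]>140)&(h[...,2]>20)
n,l,st,c=cv2.connectedComponentsWithStats(blue.astype(np.uint8)); l=(l==1+np.argmax(st[1:,4]))
pts=[]; 
top=[]
for x in range(160,476,6): top.append((x,np.argmax(l[:,x])-.5))
L=[];Rr=[]
for y in range(185,300,5):
    xs=np.where(l[y])[0]; L.append((xs[0]-.5,y)); Rr.append((xs[-1]+.5,y))
top,L,Rr=map(lambda a:np.array(a,float),(top,L,Rr))
hc=[c for c,_ in blobs((~blue)&(h[...,1]<90)&(np.indices(blue.shape)[0]>195)&(np.indices(blue.shape)[0]<240)&(np.abs(np.indices(blue.shape)[1]-317)<145),150)]; print(hc)
def res(p):
    # plate pose: x,y,yaw, pitch(about plate y), roll(about plate x)
    P=R.from_euler('ZYX',[p[2],p[3],p[4]]).as_matrix(); o=np.array([p[0],p[1],z]); out=[]
    for pts,ax,val in((top,0,.056),(L,1,.078),(Rr,1,-.078)):
        C,d=ray(m,T,pts); Cl=P.T@(C-o); dl=d@P; k=(.003-Cl[2])/dl[:,2]; q=Cl+dl*k[:,None]; out.append((q[:,ax]-val)*1000)
    return np.concatenate(out)
for lock in (1,0):
    f=(lambda p:res(np.r_[p,0,0])) if lock else res
    r=least_squares(f,[.473,-.395,-.114]+([] if lock else [0,0]),loss='soft_l1'); print(r.x.round(4),np.degrees(r.x[2:]).round(2),np.sqrt((r.fun**2).mean()))
M=yaw()[1]; d=np.array([r.x[0],r.x[1],0])-s['eef_pos']; print('tool frame off',(M.T@d).round(4))
E
```

```text
[array([191.8, 218.6]), array([441.4, 218.5]), array([316.9, 236.3])]
[ 0.4724 -0.3933 -0.1136] [-6.51] 0.41699546651601394
[ 0.4726 -0.3906 -0.105   0.0153 -0.0911] [-6.02  0.87 -5.22] 0.19998436974959446
tool frame off [ 0.0003 -0.003   0.1231]
```

Call:
arm_command(
  rows=[
    {"x":0,"y":0.4,"z":0,"rx":0,"ry":0,"rz":0,"jaw":1},
    {"x":0,"y":0.8,"z":0,"rx":0,"ry":0,"rz":0,"jaw":1},
    {"x":0,"y":1,"z":0,"rx":0,"ry":0,"rz":0,"jaw":1},
    {"x":0.2,"y":1,"z":0,"rx":0,"ry":0,"rz":-0.4,"jaw":1},
    {"x":0.22,"y":1,"z":0,"rx":0,"ry":0,"rz":-0.5,"jaw":1},
    {"x":0,"y":1,"z":0,"rx":0,"ry":0,"rz":-0.38,"jaw":1},
    {"x":0,"y":1,"z":0,"rx":0,"ry":0,"rz":0,"jaw":1},
    {"x":0,"y":1,"z":0,"rx":0,"ry":0,"rz":0,"jaw":1},
    {"x":0,"y":1,"z":0,"rx":0,"ry":0,"rz":0,"jaw":1},
    {"x":0,"y":1,"z":0,"rx":0,"ry":0,"rz":0,"jaw":1},
    {"x":0,"y":1,"z":0,"rx":0,"ry":0,"rz":0,"jaw":1},
    {"x":0,"y":0.7,"z":0,"rx":0,"ry":0,"rz":0,"jaw":1},
  ],
)

```text
t: 8.72
eef_pos: [0.4826, -0.1193, 0.1239]
tool_rot: [-0.001, 0.994, -0.112, -0.001]
contact_force: [-0.5, 0.3, -2.5]
gripper_width: 0.0298
gripper_force: 30.0
```

Call:
arm_command(
  rows=[
    {"x":0,"y":0.5,"z":0,"rx":0,"ry":0,"rz":0,"jaw":1},
    {"x":0,"y":0.3,"z":0,"rx":0,"ry":0,"rz":0,"jaw":1},
    {"x":0,"y":0.04,"z":0,"rx":0,"ry":0,"rz":0,"jaw":1},
    {"x":0,"y":0,"z":0,"rx":0,"ry":0,"rz":0,"jaw":1},
    {"x":0,"y":0,"z":0,"rx":0,"ry":0,"rz":0,"jaw":1},
    {"x":0,"y":0,"z":0,"rx":0,"ry":0,"rz":0,"jaw":1},
    {"x":0,"y":0,"z":0,"rx":0,"ry":0,"rz":0,"jaw":1},
  ],
)

```text
t: 9.3
eef_pos: [0.4836, -0.1019, 0.1249]
tool_rot: [0.0, 0.994, -0.113, 0.0]
contact_force: [0.3, -0.1, -2.9]
gripper_width: 0.0296
gripper_force: 30.0
```

```bash
python3 - <<'E'
from h import *
img=optics.read_camera('side'); cv2.imwrite('pics/f.png',cv2.resize(img[180:350,240:460],None,fx=3.5,fy=3.5,interpolation=cv2.INTER_CUBIC)[:,:,::-1])
s=monitor.read_state(); print(s['t'],s['eef_pos'],yaw()[0],s['contact_force'])
E
```

```text
9.35 [ 0.48355124 -0.10180104  0.12483873] -12.99817088523527 [-0.1870516   0.41780243 -2.04805338]
```

View pics/f.png

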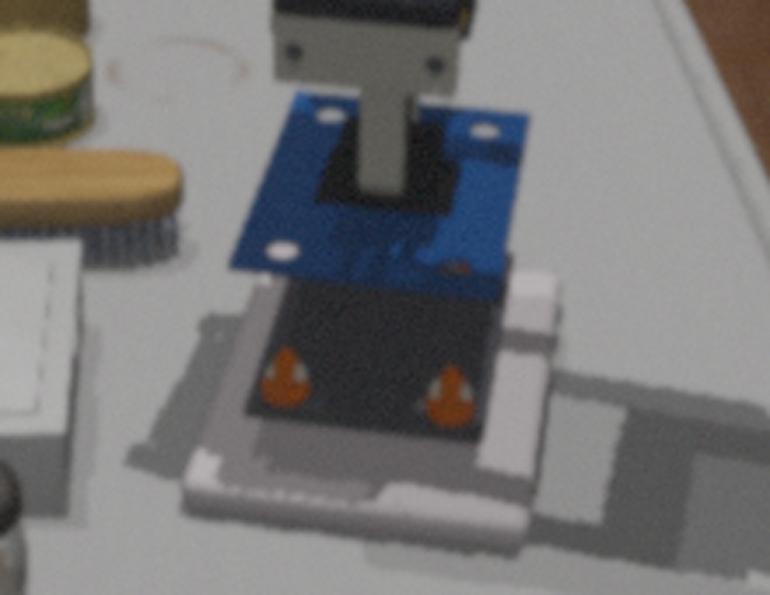

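The side crop shows the plate held above the deck and looking level. The far-left corner is at (300,95), the near-left at (235,265) and the near-right at (500,298), with the near posts below. I'll correct xy and check the tilt numerically while going lower.

Call:
arm_command(
  rows=[
    {"x":-0.02,"y":0.05,"z":-0.4,"rx":0,"ry":0,"rz":0,"jaw":1},
    {"x":0,"y":0,"z":-0.5,"rx":0,"ry":0,"rz":0,"jaw":1},
    {"x":0,"y":0,"z":-0.5,"rx":0,"ry":0,"rz":0,"jaw":1},
    {"x":0,"y":0,"z":-0.3,"rx":0,"ry":0,"rz":0,"jaw":1},
    {"x":0,"y":0,"z":0,"rx":0,"ry":0,"rz":0,"jaw":1},
    {"x":0,"y":0,"z":0,"rx":0,"ry":0,"rz":0,"jaw":1},
    {"x":0,"y":0,"z":0,"rx":0,"ry":0,"rz":0,"jaw":1},
  ],
)

```text
t: 9.93
eef_pos: [0.4832, -0.0998, 0.0825]
tool_rot: [-0.0, 0.994, -0.113, 0.0]
contact_force: [0.2, -0.4, -2.1]
gripper_width: 0.0293
gripper_force: 30.0
```

```bash
python3 - <<'E'
from h import *
s=monitor.read_state(); p=s['eef_pos']; print(s['t'],p,yaw()[0],s['contact_force'])
a=np.radians(yaw()[0]); Rz=R.from_euler('z',a).as_matrix()
C=np.array([[56,78,3],[56,-78,3],[-56,-78,3],[-56,78,3]])/1000
def model(x): return (R.from_euler('ZYX',x[3:]).as_matrix()@C.T).T+x[:3]
x0=np.r_[p[0],p[1],p[2]-.0099,a,0,0]
D=[]
for cam in ('side','top'):
    img=optics.read_camera(cam); h=hsv(img); m,T=T_of(cam)
    b=((h[...,0]>100)&(h[...,0]<125)&(h[...,1]>120)&(h[...,2]>25)).astype(np.uint8)
    n,l,st,c=cv2.connectedComponentsWithStats(b); b=(l==1+np.argmax(st[1:,4])).astype(np.uint8)
    ct=cv2.convexHull(max(cv2.findContours(b,0,1)[0],key=len)); q=cv2.approxPolyDP(ct,4,True).reshape(-1,2).astype(float)
    pr=proj(m,T,model(x0)); print(cam,'pred',pr.round(1).tolist(),'seen',q.tolist())
    save(cam,cam+'_g.png',img)
E
```

```text
9.9333 [ 0.4832054  -0.09984053  0.08247   ] -12.930346266666067 [ 0.22140695 -0.43233321 -2.05720785]
side pred [[305.0, 280.6], [324.1, 228.4], [389.9, 235.2], [380.7, 289.4]] seen [[325.0, 232.0], [388.0, 237.0], [378.0, 288.0], [307.0, 279.0]]
top pred [[239.8, 234.7], [323.0, 252.1], [310.1, 313.0], [225.8, 294.7]] seen [[290.0, 297.0], [310.0, 302.0], [309.0, 312.0], [286.0, 308.0]]
```

Call:
arm_command(
  grip_force=60,
  rows=[
    {"x":0,"y":0,"z":-0.1,"rx":0,"ry":0,"rz":0,"jaw":1},
    {"x":0,"y":0,"z":-0.1,"rx":0,"ry":0,"rz":0,"jaw":1},
    {"x":0,"y":0,"z":-0.1,"rx":0,"ry":0,"rz":0,"jaw":1},
    {"x":0,"y":0,"z":-0.1,"rx":0,"ry":0,"rz":0,"jaw":1},
    {"x":0,"y":0,"z":-0.05,"rx":0,"ry":0,"rz":0,"jaw":1},
    {"x":0,"y":0,"z":-0.05,"rx":0,"ry":0,"rz":0,"jaw":1},
    {"x":0,"y":0,"z":0,"rx":0,"ry":0,"rz":0,"jaw":1},
    {"x":0,"y":0,"z":0,"rx":0,"ry":0,"rz":0,"jaw":1},
  ],
)

```text
t: 10.7
eef_pos: [0.483, -0.0998, 0.0698]
tool_rot: [-0.0, 0.994, -0.113, -0.0]
contact_force: [-0.0, 0.2, -3.1]
gripper_width: 0.0293
gripper_force: 60.0
```

Call:
arm_command(
  rows=[
    {"x":0,"y":0,"z":-0.04,"rx":0,"ry":0,"rz":0,"jaw":1},
    {"x":0,"y":0,"z":-0.04,"rx":0,"ry":0,"rz":0,"jaw":1},
    {"x":0,"y":0,"z":-0.04,"rx":0,"ry":0,"rz":0,"jaw":1},
    {"x":0,"y":0,"z":-0.04,"rx":0,"ry":0,"rz":0,"jaw":1},
    {"x":0,"y":0,"z":0,"rx":0,"ry":0,"rz":0,"jaw":1},
    {"x":0,"y":0,"z":0,"rx":0,"ry":0,"rz":0,"jaw":1},
  ],
)

```text
t: 11.2
eef_pos: [0.4829, -0.0999, 0.0658]
tool_rot: [0.0, 0.994, -0.113, -0.0]
contact_force: [-1.0, 0.1, -1.2]
gripper_width: 0.0295
gripper_force: 60.0
```

```bash
python3 - <<'E'
from h import *
s=monitor.read_state(); print(s['t'],s['eef_pos'],s['contact_force'],s['wrist_torque'])
img=optics.read_camera('side'); cv2.imwrite('pics/g.png',cv2.resize(img[200:350,270:430],None,fx=4,fy=4,interpolation=cv2.INTER_CUBIC)[:,:,::-1])
E
```

```text
11.2 [ 0.4829306  -0.09988918  0.06581156] [-1.04321707  0.09555075 -1.21663584] [-0.14400799  0.32704686  0.01422055]
```

View pics/g.png

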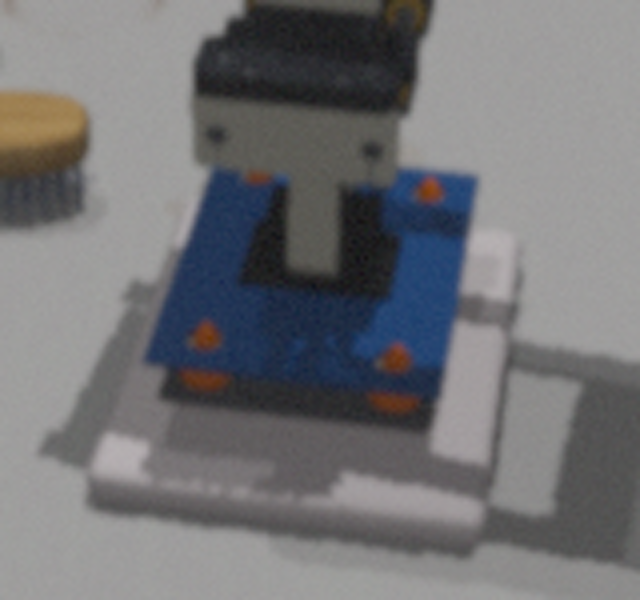

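The side crop shows all four orange tips through their holes, at (207,335), (398,355), (430,188) and (258,175), and the plate level.

Call:
arm_command(
  rows=[
    {"x":-0.02,"y":0,"z":-0.04,"rx":0,"ry":0,"rz":0,"jaw":1},
    {"x":0,"y":0,"z":-0.04,"rx":0,"ry":0,"rz":0,"jaw":1},
    {"x":0,"y":0,"z":-0.04,"rx":0,"ry":0,"rz":0,"jaw":1},
    {"x":0,"y":0,"z":0,"rx":0,"ry":0,"rz":0,"jaw":1},
    {"x":0,"y":0,"z":0,"rx":0,"ry":0,"rz":0,"jaw":1},
  ],
)

```text
t: 11.67
eef_pos: [0.4825, -0.0999, 0.0628]
tool_rot: [-0.0, 0.994, -0.113, -0.0]
contact_force: [-2.2, -1.0, 1.4]
gripper_width: 0.0291
gripper_force: 60.0
```

```bash
cat > s.py <<'E'
from h import *
s=monitor.read_state(); M=yaw()[1]; print(s['t'],s['eef_pos'].round(4),np.round(s['contact_force'],2),np.round(s['wrist_torque'],3),'toolz',M[:,2].round(4))
E
python3 s.py
```

```text
11.6667 [ 0.4825 -0.0999  0.0628] [-2.24 -0.98  1.39] [-0.073  0.386 -0.017] toolz [-2.e-04  0.e+00 -1.e+00]
```

Call:
arm_command(
  rows=[
    {"x":-0.04,"y":0,"z":0,"rx":0,"ry":0,"rz":0,"jaw":1},
    {"x":0,"y":0,"z":0,"rx":0,"ry":0,"rz":0,"jaw":1},
    {"x":0,"y":0,"z":0,"rx":0,"ry":0,"rz":0,"jaw":1},
  ],
)

```text
t: 11.92
eef_pos: [0.482, -0.0999, 0.0632]
tool_rot: [0.0, 0.994, -0.113, 0.0]
contact_force: [-0.5, -0.7, 1.4]
gripper_width: 0.0295
gripper_force: 60.0
```

```bash
python3 s.py
```

```text
11.9167 [ 0.482  -0.0999  0.0632] [-0.45 -0.74  1.38] [-0.012  0.    -0.03 ] toolz [ 9.e-04 -1.e-04 -1.e+00]
```

Call:
arm_command(
  rows=[
    {"x":0,"y":0,"z":-0.03,"rx":0,"ry":0,"rz":0,"jaw":1},
    {"x":0,"y":0,"z":-0.03,"rx":0,"ry":0,"rz":0,"jaw":1},
    {"x":0,"y":0,"z":0,"rx":0,"ry":0,"rz":0,"jaw":1},
    {"x":0,"y":0,"z":0,"rx":0,"ry":0,"rz":0,"jaw":1},
  ],
)

```text
t: 12.25
eef_pos: [0.4819, -0.0999, 0.0616]
tool_rot: [0.0, 0.994, -0.113, 0.0]
contact_force: [0.7, -0.1, 1.2]
gripper_width: 0.0297
gripper_force: 60.0
```

```bash
python3 s.py
```

```text
12.25 [ 0.4819 -0.0999  0.0616] [ 0.71 -0.08  1.16] [ 0.051 -0.093  0.051] toolz [ 6.e-04 -1.e-04 -1.e+00]
```

Call:
arm_command(
  rows=[
    {"x":0,"y":0,"z":-0.03,"rx":0,"ry":0,"rz":0,"jaw":1},
    {"x":0,"y":0,"z":-0.03,"rx":0,"ry":0,"rz":0,"jaw":1},
    {"x":0,"y":0,"z":-0.03,"rx":0,"ry":0,"rz":0,"jaw":1},
    {"x":0,"y":0,"z":0,"rx":0,"ry":0,"rz":0,"jaw":1},
  ],
)

```text
t: 12.58
eef_pos: [0.482, -0.1, 0.0595]
tool_rot: [0.0, 0.994, -0.113, 0.0]
contact_force: [-0.5, -0.9, 5.8]
gripper_width: 0.0295
gripper_force: 60.0
```

```bash
python3 s.py
```

```text
12.5833 [ 0.482  -0.1     0.0595] [-0.47 -0.91  5.76] [-0.001  0.053 -0.025] toolz [ 8.e-04 -3.e-04 -1.e+00]
```

Call:
arm_command(
  rows=[
    {"x":0,"y":0,"z":-0.03,"rx":0,"ry":0,"rz":0,"jaw":1},
    {"x":0,"y":0,"z":-0.03,"rx":0,"ry":0,"rz":0,"jaw":1},
    {"x":0,"y":0,"z":0,"rx":0,"ry":0,"rz":0,"jaw":1},
  ],
)

```text
t: 12.83
eef_pos: [0.4823, -0.1001, 0.0585]
tool_rot: [0.0, 0.994, -0.113, 0.001]
contact_force: [-1.2, 0.3, 8.2]
gripper_width: 0.0294
gripper_force: 60.0
```

Call:
arm_command(
  rows=[
    {"x":0,"y":0,"z":-0.03,"rx":0,"ry":0,"rz":0,"jaw":1},
    {"x":0,"y":0,"z":-0.03,"rx":0,"ry":0,"rz":0,"jaw":1},
    {"x":0,"y":0,"z":0,"rx":0,"ry":0,"rz":0,"jaw":1},
  ],
)

```text
t: 13.08
eef_pos: [0.4826, -0.1002, 0.0575]
tool_rot: [0.0, 0.994, -0.113, 0.001]
contact_force: [-2.8, 0.5, 12.5]
gripper_width: 0.0295
gripper_force: 60.0
```

```bash
python3 s.py
```

```text
13.0833 [ 0.4826 -0.1002  0.0575] [-2.81  0.54 12.51] [0.119 0.404 0.067] toolz [ 1.9e-03 -7.0e-04 -1.0e+00]
```

Call:
arm_command(
  rows=[
    {"x":-0.02,"y":0,"z":0,"rx":0,"ry":0,"rz":0,"jaw":1},
    {"x":0,"y":0,"z":-0.02,"rx":0,"ry":0,"rz":0,"jaw":1},
    {"x":0,"y":0,"z":0,"rx":0,"ry":0,"rz":0,"jaw":1},
  ],
)

```text
t: 13.33
eef_pos: [0.4825, -0.1002, 0.0573]
tool_rot: [0.0, 0.994, -0.113, 0.001]
contact_force: [-1.5, 0.7, 14.5]
gripper_width: 0.0292
gripper_force: 60.0
```

```bash
python3 s.py
```

```text
13.3333 [ 0.4825 -0.1002  0.0573] [-1.46  0.69 14.51] [0.299 0.327 0.023] toolz [ 2.8e-03 -7.0e-04 -1.0e+00]
```

Call:
arm_command(
  rows=[
    {"x":-0.02,"y":0,"z":-0.02,"rx":0,"ry":0,"rz":0,"jaw":1},
    {"x":0,"y":0,"z":0,"rx":0,"ry":0,"rz":0,"jaw":1},
  ],
)

```text
t: 13.5
eef_pos: [0.4813, -0.1, 0.0558]
tool_rot: [0.0, 0.994, -0.113, 0.001]
contact_force: [3.3, 0.1, 1.5]
gripper_width: 0.0298
gripper_force: 60.0
```

```bash
python3 s.py
```

```text
13.5 [ 0.4813 -0.1     0.0558] [3.33 0.1  1.49] [-0.015 -0.401  0.071] toolz [ 1.6e-03 -3.0e-04 -1.0e+00]
```

Call:
arm_command(
  rows=[
    {"x":0.03,"y":0,"z":-0.02,"rx":0,"ry":0,"rz":0,"jaw":1},
    {"x":0,"y":0,"z":-0.03,"rx":0,"ry":0,"rz":0,"jaw":1},
    {"x":0,"y":0,"z":0,"rx":0,"ry":0,"rz":0,"jaw":1},
  ],
)

```text
t: 13.75
eef_pos: [0.4815, -0.0999, 0.0536]
tool_rot: [0.0, 0.994, -0.113, 0.0]
contact_force: [1.8, -0.7, 2.1]
gripper_width: 0.0293
gripper_force: 60.0
```

```bash
python3 s.py
```

```text
13.75 [ 0.4815 -0.0999  0.0536] [ 1.78 -0.73  2.11] [-0.139 -0.396 -0.018] toolz [ 2.e-04 -1.e-04 -1.e+00]
```

Call:
arm_command(
  rows=[
    {"x":0.01,"y":0,"z":-0.02,"rx":0,"ry":0,"rz":0,"jaw":1},
    {"x":0,"y":0,"z":-0.02,"rx":0,"ry":0,"rz":0,"jaw":1},
    {"x":0,"y":0,"z":0,"rx":0,"ry":0,"rz":0,"jaw":1},
  ],
)

```text
t: 14.0
eef_pos: [0.4815, -0.0999, 0.0528]
tool_rot: [0.0, 0.994, -0.113, -0.0]
contact_force: [0.9, -1.3, 2.0]
gripper_width: 0.0299
gripper_force: 60.0
```

Call:
arm_command(
  rows=[
    {"x":0,"y":0,"z":-0.02,"rx":0,"ry":0,"rz":0,"jaw":1},
    {"x":0,"y":0,"z":0,"rx":0,"ry":0,"rz":0,"jaw":1},
  ],
)

```text
t: 14.17
eef_pos: [0.4815, -0.0999, 0.0525]
tool_rot: [0.0, 0.994, -0.113, -0.0]
contact_force: [-1.1, -0.8, 5.2]
gripper_width: 0.0297
gripper_force: 60.0
```

```bash
python3 s.py
```

```text
14.1667 [ 0.4815 -0.0999  0.0525] [-1.08 -0.79  5.21] [-0.091  0.205  0.026] toolz [-3.e-04 -1.e-04 -1.e+00]
```

Call:
arm_command(
  rows=[
    {"x":0,"y":0,"z":-0.02,"rx":0,"ry":0,"rz":0,"jaw":1},
    {"x":0,"y":0,"z":-0.02,"rx":0,"ry":0,"rz":0,"jaw":1},
    {"x":0,"y":0,"z":0,"rx":0,"ry":0,"rz":0,"jaw":1},
  ],
)

```text
t: 14.42
eef_pos: [0.4815, -0.0999, 0.0521]
tool_rot: [0.0, 0.994, -0.113, -0.0]
contact_force: [-4.3, -0.4, 10.7]
gripper_width: 0.0294
gripper_force: 60.0
```

Call:
arm_command(
  rows=[
    {"x":0,"y":0,"z":-0.02,"rx":0,"ry":0,"rz":0,"jaw":1},
    {"x":0,"y":0,"z":0,"rx":0,"ry":0,"rz":0,"jaw":1},
  ],
)

```text
t: 14.58
eef_pos: [0.4815, -0.0999, 0.0519]
tool_rot: [0.0, 0.994, -0.113, -0.0]
contact_force: [-6.3, 0.3, 13.4]
gripper_width: 0.0296
gripper_force: 60.0
```

```bash
python3 s.py
```

```text
14.5833 [ 0.4815 -0.0999  0.0519] [-6.35  0.27 13.39] [ 0.099  0.995 -0.021] toolz [-3.e-04 -1.e-04 -1.e+00]
```

Call:
arm_command(
  rows=[
    {"x":-0.03,"y":0,"z":0,"rx":0,"ry":0,"rz":0,"jaw":1},
    {"x":0,"y":0,"z":-0.02,"rx":0,"ry":0,"rz":0,"jaw":1},
    {"x":0,"y":0,"z":0,"rx":0,"ry":0,"rz":0,"jaw":1},
  ],
)

```text
t: 14.83
eef_pos: [0.4815, -0.0999, 0.0519]
tool_rot: [0.0, 0.994, -0.113, 0.001]
contact_force: [-3.6, 0.8, 15.2]
gripper_width: 0.0292
gripper_force: 60.0
```

```bash
python3 s.py
```

```text
14.8333 [ 0.4815 -0.0999  0.0519] [-3.65  0.78 15.24] [ 0.232  0.678 -0.027] toolz [ 1.3e-03 -2.0e-04 -1.0e+00]
```

Call:
arm_command(
  rows=[
    {"x":-0.02,"y":0,"z":-0.02,"rx":0,"ry":0,"rz":0,"jaw":1},
    {"x":0,"y":0,"z":0,"rx":0,"ry":0,"rz":0,"jaw":1},
    {"x":0,"y":0,"z":0,"rx":0,"ry":0,"rz":0,"jaw":1},
  ],
)

```text
t: 15.08
eef_pos: [0.4815, -0.0999, 0.0518]
tool_rot: [0.0, 0.994, -0.113, 0.001]
contact_force: [-2.5, 1.2, 16.2]
gripper_width: 0.0293
gripper_force: 60.0
```

```bash
python3 s.py
```

```text
15.0833 [ 0.4815 -0.0999  0.0518] [-2.46  1.2  16.16] [ 0.326  0.58  -0.07 ] toolz [ 2.3e-03 -3.0e-04 -1.0e+00]
```

Call:
arm_command(
  grip_force=20,
  rows=[
    {"x":0,"y":0,"z":0.04,"rx":0,"ry":0,"rz":0,"jaw":1},
    {"x":0,"y":0,"z":0.04,"rx":0,"ry":0,"rz":0,"jaw":1},
    {"x":0.02,"y":0,"z":0.04,"rx":0,"ry":0,"rz":0,"jaw":1},
    {"x":0.02,"y":0,"z":0.04,"rx":0,"ry":0,"rz":0,"jaw":1},
    {"x":0,"y":0,"z":0.04,"rx":0,"ry":0,"rz":0,"jaw":1},
    {"x":0,"y":0,"z":0,"rx":0,"ry":0,"rz":0,"jaw":1},
    {"x":0,"y":0,"z":0,"rx":0,"ry":0,"rz":0,"jaw":1},
  ],
)

```text
t: 15.67
eef_pos: [0.481, -0.0998, 0.0546]
tool_rot: [-0.0, 0.994, -0.113, -0.0]
contact_force: [2.0, -0.5, 1.8]
gripper_width: 0.0296
gripper_force: 20.0
```

```bash
python3 s.py
```

```text
15.6667 [ 0.481  -0.0998  0.0546] [ 2.05 -0.49  1.81] [-0.019 -0.307 -0.039] toolz [-7.e-04  2.e-04 -1.e+00]
```

Call:
arm_command(
  rows=[
    {"x":0,"y":0,"z":0.05,"rx":0,"ry":0,"rz":0,"jaw":1},
    {"x":0,"y":0,"z":0,"rx":0,"ry":0,"rz":0,"jaw":0.2},
    {"x":0,"y":0,"z":0,"rx":0,"ry":0,"rz":0,"jaw":-0.5},
    {"x":0,"y":0,"z":0,"rx":0,"ry":0,"rz":0,"jaw":-0.5},
    {"x":0,"y":0,"z":0,"rx":0,"ry":0,"rz":0,"jaw":-0.5},
    {"x":0,"y":0,"z":0,"rx":0,"ry":0,"rz":0,"jaw":-0.5},
    {"x":0,"y":0,"z":0,"rx":0,"ry":0,"rz":0,"jaw":-0.5},
    {"x":0,"y":0,"z":0,"rx":0,"ry":0,"rz":0,"jaw":-0.5},
  ],
)

```text
t: 16.33
eef_pos: [0.4813, -0.0998, 0.0561]
tool_rot: [-0.0, 0.994, -0.113, -0.0]
contact_force: [-0.1, 1.0, -0.2]
gripper_width: 0.0687
gripper_force: 0.0
```

Call:
arm_command(
  rows=[
    {"x":0,"y":0,"z":0.5,"rx":0,"ry":0,"rz":0,"jaw":-0.5},
    {"x":0,"y":0,"z":1,"rx":0,"ry":0,"rz":0,"jaw":-0.5},
    {"x":0,"y":0,"z":1,"rx":0,"ry":0,"rz":0,"jaw":-0.5},
    {"x":0,"y":0,"z":1,"rx":0,"ry":0,"rz":0,"jaw":-0.5},
    {"x":0,"y":0,"z":1,"rx":0,"ry":0,"rz":0,"jaw":-0.5},
    {"x":0,"y":0,"z":1,"rx":0,"ry":0,"rz":0,"jaw":-0.5},
    {"x":0,"y":0,"z":0,"rx":0,"ry":0,"rz":0,"jaw":-0.5},
    {"x":0,"y":0,"z":0,"rx":0,"ry":0,"rz":0,"jaw":-0.5},
  ],
)

```text
t: 17.0
eef_pos: [0.4826, -0.1002, 0.1955]
tool_rot: [0.0, 0.994, -0.113, 0.002]
contact_force: [-0.8, -0.3, -0.4]
gripper_width: 0.0696
gripper_force: 0.0
```

```bash
python3 s.py; python3 - <<'E'
from h import *
img=optics.read_camera('side'); a=cv2.resize(img[220:345,290:410],None,fx=4.6,fy=4.6,interpolation=cv2.INTER_CUBIC)
cv2.imwrite('pics/i.png',a[:,:,::-1]); save('wrist','j.png')
E
```

```text
17.0 [ 0.4826 -0.1002  0.1955] [-0.76 -0.32 -0.37] [ 0.037 -0.034  0.054] toolz [ 0.0037 -0.0012 -1.    ]
```

View pics/i.png

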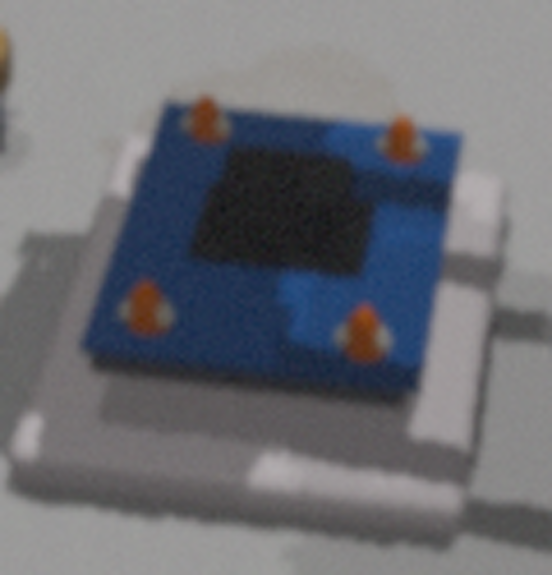

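View pics/j.png

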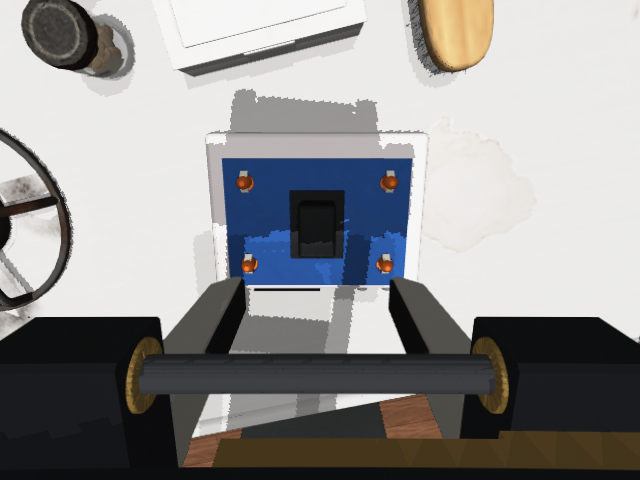

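The side crop and wrist view both show cream wedges standing above the plate on all four posts, and the plate lying level close to the deck. Wrist posts are at (245,182), (389,182), (249,263) and (386,263). The jaws are open and clear.

```bash
python3 -c "
from h import *
print(finish_job())"
```

```text
the job is handed in; nothing more can be done
None
```

The cover plate is snapped onto all four standoffs and lies flush and level as far as the last pictures show. Estimated press force stayed under about 20 N, the jaws are clear, and the job was handed in at about 17 s with no verdict returned.

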